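Gather the shims in one corner of a tilted tote

ROBOT

A 6-joint arm with a two-finger parallel gripper is mounted at the origin on the work surface. World frame = base frame: x ahead of the robot, y to its left, z up, the work surface at z = 0. Lengths are in mm, angles in rad, forces in N, time in s.
With the tool pointing down it reaches from about 350 to 775 mm from the base axis. Payload 5.5 kg.
Tool frame: the origin (TCP) lies at the very end of the fingers, on their centre line; the grasp point (between the pads) lies 19 mm behind it; z points along the fingers, y is the line along which they close (so a half turn about z gives the same grasp; the last joint's range is limited). The gripper opens to 85 mm and grips with 20 to 120 N. Pads are 22 mm wide; open, the fingers measure 114 mm over their backs; the gripper's body (76 mm by 85 mm) begins 54 mm behind the grasp point. The pads swing forward as they close: fully open they stand 13 mm farther back than shut.
Start: joints at [-1.379, 0.313, 0.046, 1.304, 0, 1.431], TCP at [187.3, -543.682, 231.323] pointing down, gripper open.
Joint ranges: [-2.76, 2.76], [-0.86, 1.69], [-1.03, 1.26], [-2.2, 2.34], [-1.47, 1.5], [-3.14, 3.14]. Speed limits (rad/s): [2.57, 2.57, 3.14, 3.14, 3.14, 3.14].

INTERFACE

Orientations are given as a 3x3 rotation matrix whose columns are the frame's x, y, z axes.
In Python, from cell import manip gives the robot as it stands. The module is installed in compiled form; this text tells all that it offers.
- The arm moves only by the tool send_rows, never from a script. Its argument "motion" is a list of rows, each an object of numbers: "jaw": the closure, from -1 (fully open) to 1 (shut); "tx", "ty", "tz": the shift along the tool's x, y, z in m; "rx", "ry", "rz": the turn, a rotation vector about the tool's x, y, z in degrees. A call has 1 to 5 rows; each row is the pose to reach, as a shift and turn from the pose commanded when the call began, along the tool's axes at that moment; what a row does not reach only later rows make up. A row lasts 1/12 s, in which the tool goes at most 41.7 mm and 7.16 degrees, less where a joint would pass 70% of its speed; a pose out of reach is approached as far as the arm can. A call with a gripper value outside its range is refused whole. The fingers move at their own pace and stop on an object; the grip force is fixed at half the most. Time passes only in rows, so rows that repeat a pose let the fingers close. It gives the time, the measured TCP pose, the force, the opening and the grip force at its end, in the units of the state.
- manip.get_obs(): the state, without advancing time (a new reading comes with each control period).
- manip.camera(name): name is "scene" or "top"; returns a dict with "pixels" (384x512x3 uint8, red, green, blue), "fov_y" (degrees; the focal length in pixels is half the picture's height over the tangent of half this angle, whatever the lens; pixels are square), "cx", "cy" (the principal point, pixels), "R" (3x3) and "t" (3): a world point X has camera coordinates R X + t. Camera axes: x right, y down, z forward; pixel columns grow to the right and rows downward; lengths in mm; the calibration is good to about 2 mm. A picture is of the moment at which its call begins. There is no depth.
- manip.finish_job(): hands the job in; it is judged then, once.
The state is a dict: "time_s": time; "joint_positions": joint angles; "joint_vel": joint speeds; "tau": joint torques, N m; "ee_pos": TCP position; "tcp_rot": TCP orientation; "contact_force": force on the tool from outside, world axes, zero at the start; "ft_torque": the same for the moment, N m; "grip_width": finger opening in mm; "grip_force": force on a finger pad.
Only numpy, scipy, OpenCV 4.12 (cv2) and the standard library are available. Lean on these libraries where they do the work, as an engineer would, in place of code of your own. Each camera call takes 0.05 s, during which the arm holds its last target. There are 200 camera calls.

TASK

Three loose steel shims lie scattered in the small black tote. Pick the tote up clear of the table and tilt it so that all three shims slide together into its robot-side corner on the side where the brass cone stands (left or right), then finish while still holding it up, tilted and still, with the shims in that corner. Leave everything else on the table where it is.

Things in the scene. Friction and masses are not known exactly. Their poses are not given: they have to be found in the camera images.
- tote: Open black plastic tote, 170 (x) by 250 (y) by 45 mm high, walls and floor 4 mm, steel carrying bar over it along y. Origin: centre of its underside, z up. Its -x long side faces the robot, yaw within 0.45 rad. 0.25 to 0.5 kg. Slick inside: friction with the shims 0.16 to 0.24, so a tilt of 25 to 40 degrees, tipped equally in x and y, slides them along the walls into a corner.
- tote_grip (a point): Middle of the carrying bar, above the tote's centre, 100 mm above its underside. Rigid rectangular bar: 14 mm wide (tote x), 18 mm high, 258 mm long (tote y); under it 46 mm are free above the walls' rims. The uprights that carry it stand outside the two short walls. Same axes as the tote.
- tote_corner_left (a point): The tote's robot-side left (+y) inner corner, at floor level (tote frame -81, 121, 4 mm).
- tote_corner_right (a point): The tote's robot-side right (-y) inner corner, at floor level (tote frame -81, -121, 4 mm).
- shim_u: Loose steel shim, U-shaped, 32 by 26 mm, 5 mm thick, 26 g, lying flat in the tote's half away from the robot. Origin: centre of its underside.
- shim_plate: Loose steel shim, plain rectangle, 32 by 24 mm, 5 mm thick, 30 g, lying flat in the same half. Origin: centre of its underside.
- shim_ring: Loose steel shim, ring of 30 mm diameter with a 12 mm hole, 5 mm thick, 23 g, lying flat in the same half. Origin: centre of its underside.
- cone: Dull brass alignment cone, 52 mm across the foot, 62 mm high, standing point up near the robot, either left (y about +0.31) or right (y about -0.31) of it: it tells the side of the wanted corner. Origin: centre of its underside. Not to be moved.
- bead_block: White ceramic bead block, 55 by 40 by 31 mm, on the other side than the cone. Bystander. Origin: centre of its underside.
- spacer: Violet anodised ring spacer, 48 mm across, 22 mm high, on the right. Bystander. Origin: centre of its underside.
- wrench: Steel wrench lying on the left. Bystander.
- gauge_pin: Upright steel gauge pin, 22 mm across, 75 mm high, on the right. Bystander. Origin: centre of its underside.
- jar: Glass jar with a steel cap, 60 mm across, about 75 mm high, on the left. Bystander. Origin: centre of its underside.
Not all that is in view belongs to the job. What is shaped like the shim_u but turquoise is not meant.

How it is judged (in metres and radians):
On the way:
1. the tote is picked up clear of the table (height (world z) of each of tote_corner_left, tote_corner_right above 0.03 m and contact force between the fingers and tote above 2 N), for 0.2 s.
At the end, for the whole second after the job is handed in: Each shim within 90 mm of the tote's robot-side inner corner on the cone's side (left if cone y > 0); the fingers hold the tote, both robot-side corners over 40 mm above the table, tilt 0.2 to 1.2 rad; tote and shims slower than 30 mm/s (((world y of cone above 0 m and distance between each of shim_u, shim_plate, shim_ring and tote_corner_left below 0.09 m) or (world y of cone below 0 m and distance between each of shim_u, shim_plate, shim_ring and tote_corner_right below 0.09 m)) and height (world z) of each of tote_corner_left, tote_corner_right above 0.04 m and angle between tote's own z axis and vertical between 0.2 and 1.2 rad and contact force between the fingers and tote above 2 N and linear speed of each of tote, shim_u, shim_plate, shim_ring below 0.03 m/s); the arm keeps its last pose, push and grip.
It fails at once if another thing on the table is shifted by more than 30 mm (distance of any of cone, bead_block, spacer, wrench, gauge_pin, jar from where it was at the start of the episode above 0.03 m).
It also fails if it takes over 35 s, if anything falls off the work surface, if the arm or the gripper's body presses on something with over 40 N, if the wrist force passes 120 N, or if a joint passes its speed limit or range.

## Working session

There is one attempt and no reset: what is moved stays moved. The work goes in short steps, Python scripts to look and compute and a tool call to move; the robot and the scene stay as the last step left them, time stands still between calls to the robot, and variables do not carry over. Pictures are saved under pics/ and viewed, at most 10 in all, crops included, and the job is handed in when it is done.

Besides the shell and the picture viewer there is one more tool, called in YAML: its name, and indented under it one key for each argument. send_rows: Moves the arm, as the interface text tells. Its arguments: {"type":"object","properties":{"motion":{"type":"array","items":{"type":"object","properties":{"jaw":{"type":"number"},"tx":{"type":"number"},"ty":{"type":"number"},"tz":{"type":"number"},"rx":{"type":"number"},"ry":{"type":"number"},"rz":{"type":"number"}}}}},"required":["motion"]}

```bash
mkdir -p pics
cat > h.py <<'E'
import numpy as np, cv2
from cell import manip
def cam(n):
    c=manip.camera(n); c['R']=np.array(c['R']);c['t']=np.array(c['t']);c['f']=192/np.tan(np.radians(c['fov_y']/2)); return c
def save(c,fn,s=1.5): cv2.imwrite(fn,cv2.resize(np.array(c['pixels'])[:,:,::-1],None,fx=s,fy=s,interpolation=cv2.INTER_CUBIC))
def ray(c,u,v,z):
    d=c['R'].T@np.array([(u-c['cx'])/c['f'],(v-c['cy'])/c['f'],1]); o=-c['R'].T@c['t']
    return o+d*(z-o[2])/d[2]
def proj(c,X):
    p=c['R']@np.array(X,float)+c['t']; return p[:2]/p[2]*c['f']+[c['cx'],c['cy']]
E
python3 - <<'E'
from h import *
for n in('top','scene'):
    c=cam(n); save(c,f'pics/{n}0.png'); print(n,c['fov_y'],c['cx'],c['cy'],-c['R'].T@c['t'])
o=manip.get_obs(); print(o)
E
```

```text
top 43.6876498318454 254.84114518670194 199.0633807850291 [ 395.25063928   -2.98880445 1578.64963907]
scene 49.602056814014645 249.83735916507155 195.91667134605578 [ 975.25853948 -246.10914831  942.24583014]
{'time_s': 0.1, 'joint_positions': array([-1.37860829e+00,  3.13919209e-01,  4.51152447e-02,  1.30359974e+00,
       -3.50087205e-05,  1.43119321e+00]), 'joint_vel': array([-5.27704832e-05, -2.31420277e-03,  3.42268784e-03, -1.54753532e-03,
        2.57644169e-04,  1.93023288e-04]), 'tau': array([ 2.28119410e-03, -4.81725705e+01,  2.99245083e+01,  1.26960591e-02,
       -8.16201191e-05, -1.13450992e-05]), 'ee_pos': array([ 187.19206601, -543.20555679,  230.51077005]), 'tcp_rot': array([[ 9.45460439e-01,  3.25736767e-01, -3.41384316e-04],
       [ 3.25736891e-01, -9.45459153e-01,  1.57109475e-03],
       [ 1.88998397e-04, -1.59660940e-03, -9.99998708e-01]]), 'contact_force': array([-0.35449732,  0.2671172 ,  0.20625772]), 'ft_torque': array([-0.0025779 ,  0.00848614, -0.00434343]), 'grip_force': 0.0, 'grip_width': 85.24561384324211}
```

View pics/top0.png

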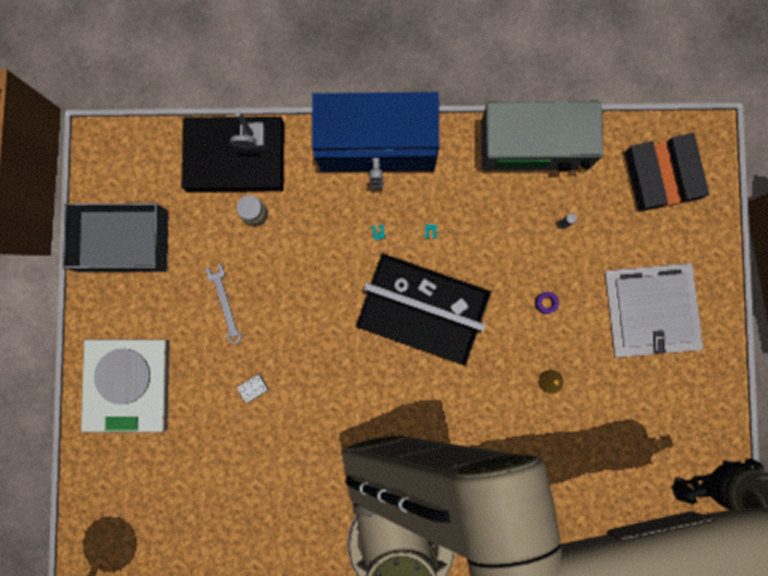

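View pics/scene0.png

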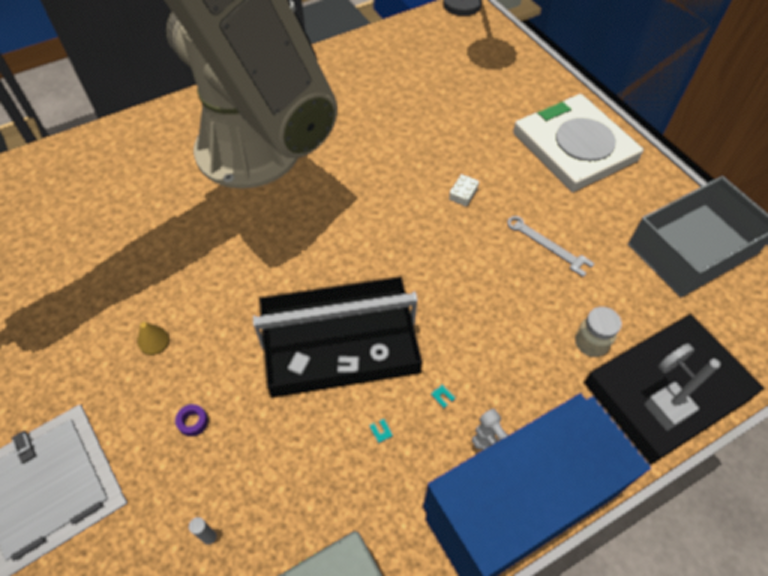

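The top view shows the cone at (550,380) on the right (y<0), so the wanted corner is tote_corner_right. The bar runs from (367,288) to (483,327), and the shims lie beyond it. I'll measure the bar with both views.

Run:
```python
from h import *
c=cam('top'); im=cv2.cvtColor(c['pixels'],cv2.COLOR_RGB2HSV)
m=((im[:,:,1]<60)&(im[:,:,2]>80)).astype(np.uint8)
n,l,st,ce=cv2.connectedComponentsWithStats(m)
for i in range(1,n):
    x,y,w,h,a=st[i]
    if a>60 and 235<ce[i][0]<330 and 170<ce[i][1]<250 and w>40:
        cn=np.argwhere(l==i)[:,::-1].astype(np.float32); r=cv2.minAreaRect(cn); b=cv2.boxPoints(r)
        P=np.array([ray(c,*q,109) for q in b]); print(r,P.round(1).tolist(),P.mean(0).round(1))
        L=max([(np.linalg.norm(P[j]-P[0]),j) for j in(1,3)]); print(L)
        e=P[L[1]]-P[0]; e*=np.sign(e[1]); print('yaw',np.arctan2(-e[0],e[1]))
s=cam('scene')
for e in((254,322),(416,299)): print(ray(s,e[0]/1.5,e[1]/1.5,109).round(1))
print('cone',ray(c,550/1.5,380/1.5,30),'spacer',ray(c,547/1.5,302/1.5,22))
o=manip.get_obs();print(o['ee_pos'])
```

```text
((284.3877258300781, 199.116455078125), (83.48390197753906, 15.846254348754883), 19.323184967041016) [[536.5, 73.5, 109.0], [582.9, 57.3, 109.0], [496.5, -184.3, 109.0], [450.7, -167.7, 109.0]] [516.7 -55.3 109. ]
(np.float64(255.98632870840504), 3)
yaw -0.34166620117479446
[ 463.4 -169.5  109. ]
[552.5  69.4 109. ]
cone [ 348.18391383 -320.19904162   30.        ] spacer [ 515.50751858 -318.82403034   22.        ]
[ 187.22225962 -543.32430398  230.73514095]
```

send_rows:
  motion:
    - {"tx": 0.464, "ty": -0.361, "rz": -51}
    - {"tx": 0.464, "ty": -0.361, "rz": -51}
    - {"tx": 0.464, "ty": -0.361, "rz": -51}
    - {"tx": 0.464, "ty": -0.361, "rz": -51}
    - {"tx": 0.464, "ty": -0.361, "rz": -51}

```text
validation failed for argument at $.mo...
```

```bash
cat >> h.py <<'E'
def goal(p,R=None):
    """shift (mm) and rotvec(deg) in the tool axes from measured pose to p,R"""
    o=manip.get_obs(); T=np.array(o['tcp_rot']); print(o['time_s'],o['ee_pos'].round(1),'j',o['joint_positions'].round(2),'w',o['grip_width'],o['grip_force'],o['contact_force'].round(1))
    print('t',(T.T@(np.array(p)-o['ee_pos'])).round(1))
    if R is not None: print('r',(cv2.Rodrigues(T.T@R)[0].ravel()*57.2958).round(2))
def down(yaw): # tool y along tote +x
    c,s=np.cos(yaw),np.sin(yaw); return np.array([[-s,c,0],[c,s,0],[0,0,-1]],float)
E
python3 -c "
from h import *
goal([508,-50,200],down(-.35))"
```

```text
0.2 [ 187.2 -543.3  230.7] j [-1.38  0.31  0.05  1.3   0.    1.43] w 85.1742116476413 0.0 [ 0.1  0.6 -0.5]
t [ 464.  -361.9   31.2]
r [-6.000e-02 -4.000e-02 -5.094e+01]
```

send_rows:
  motion:
    - {"tx": 0.032, "ty": -0.025, "tz": 0, "rx": 0, "ry": 0, "rz": -3.5, "jaw": -1}
    - {"tx": 0.064, "ty": -0.05, "tz": 0, "rx": 0, "ry": 0, "rz": -7, "jaw": -1}
    - {"tx": 0.096, "ty": -0.075, "tz": 0, "rx": 0, "ry": 0, "rz": -10.5, "jaw": -1}
    - {"tx": 0.128, "ty": -0.1, "tz": 0, "rx": 0, "ry": 0, "rz": -14, "jaw": -1}
    - {"tx": 0.16, "ty": -0.125, "tz": 0, "rx": 0, "ry": 0, "rz": -17.5, "jaw": -1}

```text
time_s: 0.62
ee_pos: [298.3, -371.7, 231.1]
tcp_rot: [[0.802, 0.597, 0.0], [0.597, -0.802, 0.0], [0.0, -0.0, -1.0]]
contact_force: [0.9, 0.8, -0.1]
grip_width: 85.1
grip_force: 0.0
```

send_rows:
  motion:
    - {"tx": 0.036, "ty": -0.0133, "tz": 0, "rx": 0, "ry": 0, "rz": -3.4, "jaw": -1}
    - {"tx": 0.072, "ty": -0.0266, "tz": 0, "rx": 0, "ry": 0, "rz": -6.8, "jaw": -1}
    - {"tx": 0.108, "ty": -0.04, "tz": 0, "rx": 0, "ry": 0, "rz": -10.2, "jaw": -1}
    - {"tx": 0.144, "ty": -0.0532, "tz": 0, "rx": 0, "ry": 0, "rz": -13.6, "jaw": -1}
    - {"tx": 0.18, "ty": -0.0665, "tz": 0, "rx": 0, "ry": 0, "rz": -17, "jaw": -1}

```text
time_s: 1.03
ee_pos: [403.5, -211.0, 231.4]
tcp_rot: [[0.593, 0.806, 0.0], [0.806, -0.593, -0.0], [-0.0, 0.0, -1.0]]
contact_force: [1.0, -1.2, -0.8]
grip_width: 85.5
grip_force: 0.0
```

```bash
python3 -c "
from h import *
goal([508,-50,200],down(-.35))"
```

```text
1.0333 [ 403.5 -211.   231.4] j [-0.66  0.08 -0.24  1.25 -0.    1.55] w 85.49686059117236 0.0 [ 1.  -1.2 -0.8]
t [191.6 -11.3  31.3]
r [ 2.000e-02  1.000e-02 -1.628e+01]
```

send_rows:
  motion:
    - {"tx": 0.039, "ty": -0.002, "tz": 0.006, "rx": 0, "ry": 0, "rz": -4, "jaw": -1}
    - {"tx": 0.078, "ty": -0.004, "tz": 0.012, "rx": 0, "ry": 0, "rz": -8, "jaw": -1}
    - {"tx": 0.117, "ty": -0.006, "tz": 0.018, "rx": 0, "ry": 0, "rz": -12, "jaw": -1}
    - {"tx": 0.156, "ty": -0.009, "tz": 0.024, "rx": 0, "ry": 0, "rz": -16.3, "jaw": -1}
    - {"tx": 0.192, "ty": -0.011, "tz": 0.031, "rx": 0, "ry": 0, "rz": -16.3, "jaw": -1}

```text
time_s: 1.45
ee_pos: [509.1, -49.8, 200.2]
tcp_rot: [[0.342, 0.94, 0.001], [0.94, -0.342, -0.0], [0.0, 0.001, -1.0]]
contact_force: [-0.6, -0.4, 0.3]
grip_width: 85.8
grip_force: 0.0
```

```bash
python3 -c "
from h import *
goal([508,-50,81],down(-.35))
s=cam('scene'); im=s['pixels'][130:300,120:330]; cv2.imwrite('pics/s1.png',cv2.resize(im[:,:,::-1],None,fx=3,fy=3,interpolation=cv2.INTER_CUBIC))"
```

```text
1.45 [509.1 -49.8 200.2] j [-0.25  0.2  -0.18  1.19  0.    1.66] w 85.75415129562923 0.0 [-0.6 -0.4  0.3]
t [ -0.6  -1.  119.2]
r [ 0.03 -0.01  0.08]
```

View pics/s1.png

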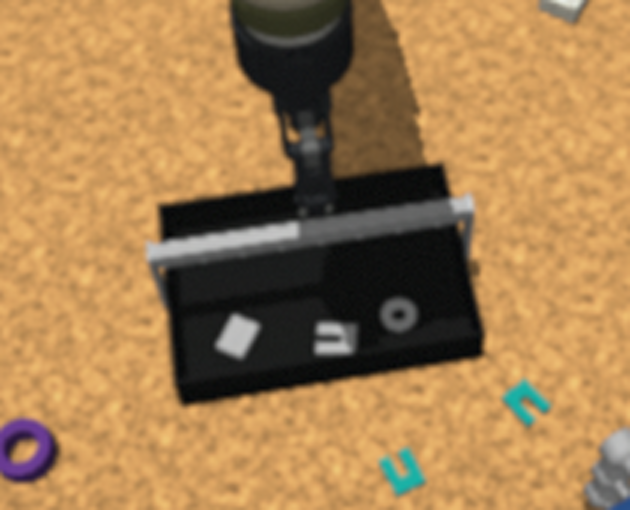

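The arm is above the bar. In the crop, the bar's top face runs from about (150,250) to (472,204). I'll check its centre once more.

```bash
python3 -c "
from h import *
s=cam('scene')
a=ray(s,120+149/3,130+249/3,109);b=ray(s,120+473/3,130+204/3,109);d=b-a
print(a,b,(a+b)/2,np.linalg.norm(d),np.arctan2(-d[0],d[1]))
c=cam('top')
a=ray(c,366/1.5,288/1.5,109);b=ray(c,483.5/1.5,326.5/1.5,109);d=a-b
print(a,b,(a+b)/2,np.linalg.norm(d),np.arctan2(-d[0],d[1]))
"
```

```text
[ 459.66943194 -167.01653146  109.        ] [549.67550388  72.01958246 109.        ] [504.67246791 -47.4984745  109.        ] 255.4199615265226 -0.3601179746746494
[538.91694138  68.46897185 109.        ] [ 459.11218035 -171.39984948  109.        ] [499.01456087 -51.46543881 109.        ] 252.79606667640206 -0.3211819631910542
```

send_rows:
  motion:
    - {"tx": -0.001, "ty": -0.006, "tz": 0.03, "rx": 0, "ry": 0, "rz": 0, "jaw": -1}
    - {"tx": -0.001, "ty": -0.006, "tz": 0.06, "rx": 0, "ry": 0, "rz": 0, "jaw": -1}
    - {"tx": -0.001, "ty": -0.006, "tz": 0.09, "rx": 0, "ry": 0, "rz": 0, "jaw": -1}
    - {"tx": -0.001, "ty": -0.006, "tz": 0.12, "rx": 0, "ry": 0, "rz": 0, "jaw": -1}
    - {"tx": -0.001, "ty": -0.006, "tz": 0.12, "rx": 0, "ry": 0, "rz": 0, "jaw": 0.3}

```text
time_s: 2.02
ee_pos: [497.7, -50.8, 75.4]
tcp_rot: [[0.347, 0.938, -0.009], [0.938, -0.347, 0.002], [-0.001, -0.009, -1.0]]
contact_force: [-1.5, 0.1, 0.1]
grip_width: 75.5
grip_force: 0.0
```

send_rows:
  motion:
    - {"tx": 0, "ty": 0, "tz": 0, "rx": 0, "ry": 0, "rz": 0, "jaw": 0.5}
    - {"tx": 0, "ty": 0, "tz": 0, "rx": 0, "ry": 0, "rz": 0, "jaw": 1}
    - {"tx": 0, "ty": 0, "tz": 0, "rx": 0, "ry": 0, "rz": 0, "jaw": 1}
    - {"tx": 0, "ty": 0, "tz": 0, "rx": 0, "ry": 0, "rz": 0, "jaw": 1}
    - {"tx": 0, "ty": 0, "tz": 0, "rx": 0, "ry": 0, "rz": 0, "jaw": 1}

```text
time_s: 2.43
ee_pos: [503.4, -51.2, 82.1]
tcp_rot: [[0.345, 0.939, 0.003], [0.939, -0.345, -0.001], [0.0, 0.003, -1.0]]
contact_force: [-7.0, 0.6, 15.3]
grip_width: 13.0
grip_force: 60.2
```

send_rows:
  motion:
    - {"tx": 0, "ty": 0, "tz": 0, "rx": 0, "ry": 0, "rz": 0, "jaw": 1}
    - {"tx": 0, "ty": 0, "tz": 0, "rx": 0, "ry": 0, "rz": 0, "jaw": 1}
    - {"tx": 0, "ty": 0, "tz": 0, "rx": 0, "ry": 0, "rz": 0, "jaw": 1}

```text
time_s: 2.68
ee_pos: [503.5, -51.2, 82.1]
tcp_rot: [[0.345, 0.939, 0.003], [0.939, -0.345, -0.001], [-0.0, 0.003, -1.0]]
contact_force: [-2.0, 0.5, 6.9]
grip_width: 13.1
grip_force: 60.2
```

send_rows:
  motion:
    - {"tx": 0, "ty": 0, "tz": -0.006, "rx": 0, "ry": 0, "rz": 0, "jaw": 1}
    - {"tx": 0, "ty": 0, "tz": -0.02, "rx": 0, "ry": 0, "rz": 0, "jaw": 1}
    - {"tx": 0, "ty": 0, "tz": -0.04, "rx": 0, "ry": 0, "rz": 0, "jaw": 1}
    - {"tx": 0, "ty": 0, "tz": -0.06, "rx": 0, "ry": 0, "rz": 0, "jaw": 1}
    - {"tx": 0, "ty": 0, "tz": -0.08, "rx": 0, "ry": 0, "rz": 0, "jaw": 1}

```text
time_s: 3.1
ee_pos: [501.2, -50.4, 160.5]
tcp_rot: [[0.345, 0.939, -0.002], [0.939, -0.345, 0.001], [-0.0, -0.002, -1.0]]
contact_force: [-0.1, 0.1, -6.2]
grip_width: 13.2
grip_force: 58.8
```

send_rows:
  motion:
    - {"tx": 0, "ty": 0, "tz": -0.02, "rx": 0, "ry": 0, "rz": 0, "jaw": 1}
    - {"tx": 0, "ty": 0, "tz": -0.04, "rx": 0, "ry": 0, "rz": 0, "jaw": 1}
    - {"tx": 0, "ty": 0, "tz": -0.06, "rx": 0, "ry": 0, "rz": 0, "jaw": 1}
    - {"tx": 0, "ty": 0, "tz": -0.08, "rx": 0, "ry": 0, "rz": 0, "jaw": 1}
    - {"tx": 0, "ty": 0, "tz": -0.09, "rx": 0, "ry": 0, "rz": 0, "jaw": 1}

```text
time_s: 3.52
ee_pos: [502.5, -50.8, 252.4]
tcp_rot: [[0.345, 0.939, 0.002], [0.939, -0.345, -0.0], [0.0, 0.002, -1.0]]
contact_force: [0.8, 0.7, -5.3]
grip_width: 12.9
grip_force: 58.8
```

Run:
```python
from h import *
y=-.347; R0=down(y)
goal([503,-51,250],R0)
cz,sz=np.cos(y),np.sin(y); W=np.array([[cz,-sz,0],[sz,cz,0],[0,0,1]])
a=W@np.array([1,-1,0])/2**.5
print('axis in tool',R0.T@a)
s=cam('scene'); im=s['pixels'][90:290,110:350]; cv2.imwrite('pics/s2.png',cv2.resize(im[:,:,::-1],None,fx=3,fy=3,interpolation=cv2.INTER_CUBIC))
```

```text
3.5167 [502.5 -50.8 252.4] j [-0.26  0.17 -0.09  1.31 -0.    1.66] w 12.902565664552778 58.821741342544556 [ 0.8  0.7 -5.3]
t [-0.1  0.5  2.4]
r [ 0.09 -0.01 -0.3 ]
axis in tool [-0.70710678  0.70710678  0.        ]
```

View pics/s2.png

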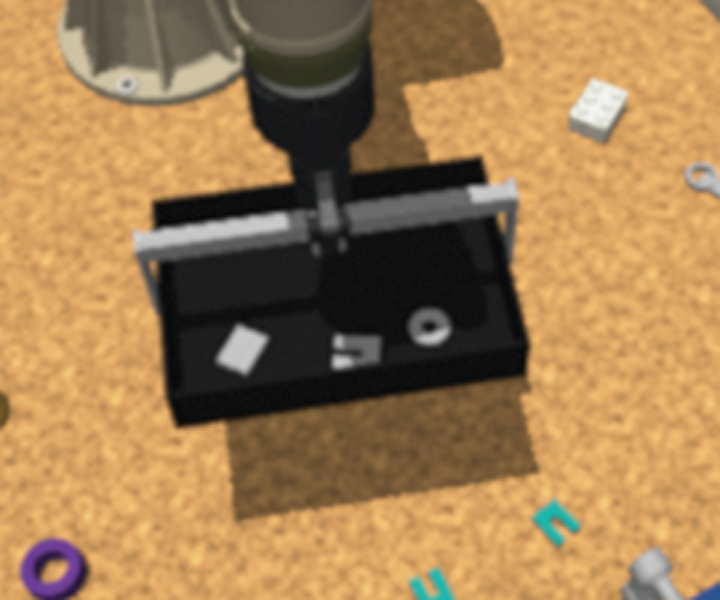

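send_rows:
  motion:
    - {"tx": 0, "ty": 0, "tz": 0, "rx": -1.7, "ry": 1.7, "rz": 0, "jaw": 1}
    - {"tx": 0, "ty": 0, "tz": 0, "rx": -3.4, "ry": 3.4, "rz": 0, "jaw": 1}
    - {"tx": 0, "ty": 0, "tz": 0, "rx": -5.1, "ry": 5.1, "rz": 0, "jaw": 1}
    - {"tx": 0, "ty": 0, "tz": 0, "rx": -6.8, "ry": 6.8, "rz": 0, "jaw": 1}
    - {"tx": 0, "ty": 0, "tz": 0, "rx": -8.5, "ry": 8.5, "rz": 0, "jaw": 1}

```text
time_s: 3.98
ee_pos: [501.2, -50.4, 248.6]
tcp_rot: [[0.331, 0.925, 0.188], [0.932, -0.352, 0.089], [0.148, 0.146, -0.978]]
contact_force: [-0.0, 0.4, -5.6]
grip_width: 13.6
grip_force: 58.8
```

send_rows:
  motion:
    - {"tx": 0, "ty": 0, "tz": 0, "rx": -1.7, "ry": 1.7, "rz": 0, "jaw": 1}
    - {"tx": 0, "ty": 0, "tz": 0, "rx": -3.4, "ry": 3.4, "rz": 0, "jaw": 1}
    - {"tx": 0, "ty": 0, "tz": 0, "rx": -5.1, "ry": 5.1, "rz": 0, "jaw": 1}
    - {"tx": 0, "ty": 0, "tz": 0, "rx": -6.8, "ry": 6.8, "rz": 0, "jaw": 1}
    - {"tx": 0, "ty": 0, "tz": 0, "rx": -8.5, "ry": 8.5, "rz": 0, "jaw": 1}

```text
time_s: 4.4
ee_pos: [500.8, -50.4, 248.4]
tcp_rot: [[0.29, 0.883, 0.368], [0.912, -0.371, 0.172], [0.289, 0.286, -0.914]]
contact_force: [0.0, -0.0, -4.7]
grip_width: 12.6
grip_force: 58.9
```

Run:
```python
from h import *
goal([503,-51,250])
s=cam('scene'); im=s['pixels'][90:290,110:350]; cv2.imwrite('pics/s3.png',cv2.resize(im[:,:,::-1],None,fx=3,fy=3,interpolation=cv2.INTER_CUBIC))
```

```text
4.4 [500.8 -50.4 248.4] j [-0.46 -0.09 -0.45  0.94  0.32  1.51] w 12.5616646119755 58.884742856025696 [ 0.  -0.  -4.7]
t [ 0.5  2.6 -0.8]
```

View pics/s3.png

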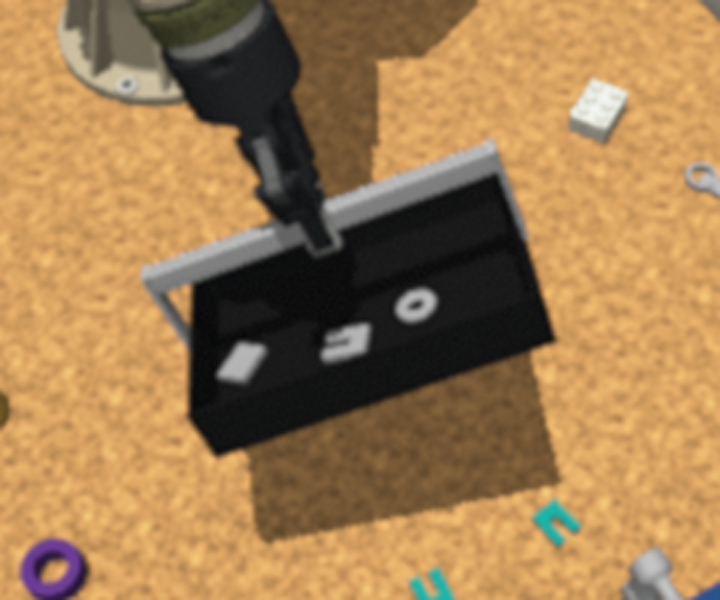

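The tote is tilting the right way (right, robot-side end lowest) and the shims have hardly moved so far. I'll tilt further.

send_rows:
  motion:
    - {"tx": 0, "ty": 0, "tz": 0, "rx": -1.9, "ry": 1.9, "rz": 0, "jaw": 1}
    - {"tx": 0, "ty": 0, "tz": 0, "rx": -3.8, "ry": 3.8, "rz": 0, "jaw": 1}
    - {"tx": 0, "ty": 0, "tz": 0, "rx": -5.7, "ry": 5.7, "rz": 0, "jaw": 1}
    - {"tx": 0, "ty": 0, "tz": 0, "rx": -7.6, "ry": 7.6, "rz": 0, "jaw": 1}
    - {"tx": 0, "ty": 0, "tz": 0, "rx": -9.5, "ry": 9.5, "rz": 0, "jaw": 1}

```text
time_s: 4.87
ee_pos: [501.1, -50.4, 248.6]
tcp_rot: [[0.214, 0.807, 0.551], [0.877, -0.407, 0.256], [0.431, 0.428, -0.795]]
contact_force: [-0.5, -0.7, -4.3]
grip_width: 12.6
grip_force: 59.0
```

send_rows:
  motion:
    - {"tx": 0, "ty": 0, "tz": 0, "rx": 0, "ry": 0, "rz": 0, "jaw": 1}
    - {"tx": 0, "ty": 0, "tz": 0, "rx": 0, "ry": 0, "rz": 0, "jaw": 1}
    - {"tx": 0, "ty": 0, "tz": 0, "rx": 0, "ry": 0, "rz": 0, "jaw": 1}
    - {"tx": 0, "ty": 0, "tz": 0, "rx": 0, "ry": 0, "rz": 0, "jaw": 1}
    - {"tx": 0, "ty": 0, "tz": 0, "rx": 0, "ry": 0, "rz": 0, "jaw": 1}

```text
time_s: 5.28
ee_pos: [502.7, -50.8, 250.5]
tcp_rot: [[0.212, 0.807, 0.552], [0.878, -0.406, 0.255], [0.43, 0.43, -0.794]]
contact_force: [-0.8, -0.6, -4.8]
grip_width: 13.0
grip_force: 59.1
```

send_rows:
  motion:
    - {"tx": 0, "ty": 0, "tz": 0, "rx": 0, "ry": 0, "rz": 0, "jaw": 1}
    - {"tx": 0, "ty": 0, "tz": 0, "rx": 0, "ry": 0, "rz": 0, "jaw": 1}
    - {"tx": 0, "ty": 0, "tz": 0, "rx": 0, "ry": 0, "rz": 0, "jaw": 1}
    - {"tx": 0, "ty": 0, "tz": 0, "rx": 0, "ry": 0, "rz": 0, "jaw": 1}
    - {"tx": 0, "ty": 0, "tz": 0, "rx": 0, "ry": 0, "rz": 0, "jaw": 1}

```text
time_s: 5.7
ee_pos: [502.3, -50.8, 250.3]
tcp_rot: [[0.213, 0.806, 0.552], [0.877, -0.406, 0.255], [0.43, 0.43, -0.794]]
contact_force: [0.2, 0.1, -5.1]
grip_width: 12.7
grip_force: 59.1
```

Run:
```python
from h import *
goal([503,-51,250])
a=[]
for n,(r,q) in dict(scene=(90,110),top=(120,180)).items():
    s=cam(n); im=s['pixels'][r:r+200,q:q+200]; a.append(cv2.resize(im[:,:,::-1],None,fx=2,fy=2,interpolation=cv2.INTER_CUBIC))
cv2.imwrite('pics/s4.png',np.clip(np.hstack(a).astype(float)*1.6,0,255))
# expected corner pixel
o=manip.get_obs();T=np.array(o['tcp_rot']);g=o['ee_pos']-19*T[:,2]
W=np.c_[T[:,1],T[:,0],-T[:,2]]; print('corners z',[(g+W@np.array([-81,y,-96])).round(0) for y in(121,-121)])
for n,(r,q) in dict(scene=(90,110),top=(120,180)).items():
    s=cam(n); print(n,[((proj(s,g+W@np.array([x,y,-96]))-[q,r])*2).round() for x,y in((-81,-121),(81,-121),(-81,121),(81,121),(-40,-60))])
```

```text
5.7 [502.3 -50.8 250.3] j [-0.59 -0.19 -0.63  0.75  0.54  1.44] w 12.739501537008566 59.053401947021484 [ 0.2  0.1 -5.1]
t [-0.2  0.5  0.5]
corners z [array([505., 108., 206.]), array([ 454., -104.,  102.])]
scene [array([167., 222.]), array([156., 307.]), array([346., 127.]), array([366., 202.]), array([209., 218.])]
top [array([240., 199.]), array([288., 109.]), array([ 97., 161.]), array([141.,  62.]), array([218., 167.])][ WARN:0@0.696] global loadsave.cpp:1063 imwrite_ Unsupported depth image for selected encoder is fallbacked to CV_8U.
```

View pics/s4.png

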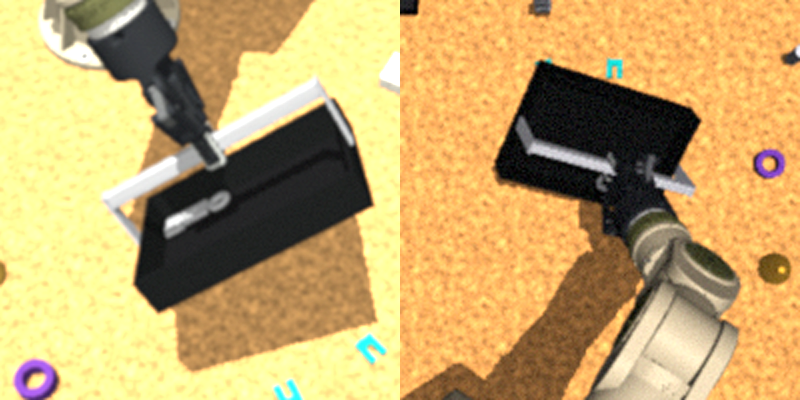

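All three shims now lie in a row along the robot-side wall at the right corner, with the ring outermost at about (217,201). I'll measure how far each is from the corner.

Run:
```python
from h import *
s=cam('scene'); o=manip.get_obs();T=np.array(o['tcp_rot']);g=o['ee_pos']-19*T[:,2]
W=np.c_[T[:,1],T[:,0],-T[:,2]]; C=-s['R'].T@s['t']
for u,v in((217,201),(168,222),(232,199),(160,225)):
    d=s['R'].T@np.array([(110+u/2-s['cx'])/s['f'],(90+v/2-s['cy'])/s['f'],1])
    a=W.T@(C-g);b=W.T@d; p=a+b*(-92-a[2])/b[2]; print(u,v,p.round(0),np.hypot(p[0]+81,p[1]+121).round(0))
im=s['pixels'][165:220,165:245]; im=np.clip(im[:,:,::-1].astype(float)*1.3,0,255).astype(np.uint8)
cv2.imwrite('pics/s5.png',cv2.resize(im,None,fx=9,fy=9,interpolation=cv2.INTER_CUBIC))
```

```text
217 201 [-61. -47. -92.] 76.0
168 222 [ -72. -116.  -92.] 10.0
232 199 [-48. -27. -92.] 100.0
160 225 [ -75. -127.  -92.] 8.0
```

View pics/s5.png

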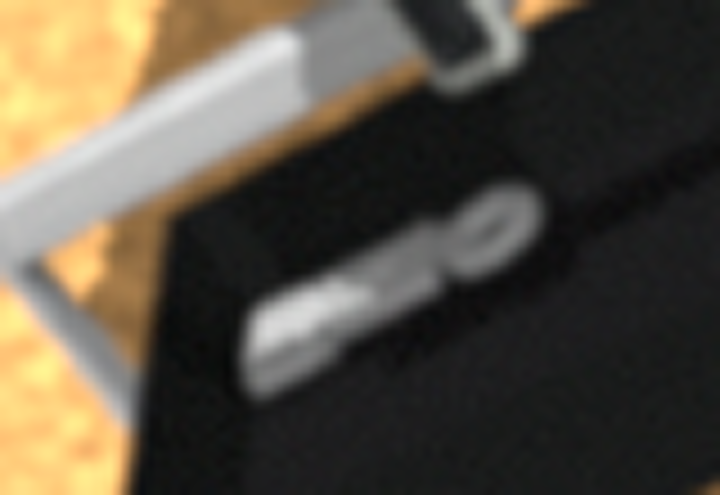

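The row lies against the right wall, with the ring's centre about 76–80 mm from the corner, inside 90 mm. I'll let it settle, check that nothing moves, then hand in.

send_rows:
  motion:
    - {"tx": 0, "ty": 0, "tz": 0, "rx": 0, "ry": 0, "rz": 0, "jaw": 1}
    - {"tx": 0, "ty": 0, "tz": 0, "rx": 0, "ry": 0, "rz": 0, "jaw": 1}
    - {"tx": 0, "ty": 0, "tz": 0, "rx": 0, "ry": 0, "rz": 0, "jaw": 1}
    - {"tx": 0, "ty": 0, "tz": 0, "rx": 0, "ry": 0, "rz": 0, "jaw": 1}
    - {"tx": 0, "ty": 0, "tz": 0, "rx": 0, "ry": 0, "rz": 0, "jaw": 1}

```text
time_s: 6.37
ee_pos: [502.3, -50.8, 250.3]
tcp_rot: [[0.213, 0.806, 0.552], [0.877, -0.406, 0.255], [0.43, 0.43, -0.794]]
contact_force: [0.1, -0.8, -5.4]
grip_width: 12.9
grip_force: 59.1
```

Run:
```python
from h import *
s=cam('scene'); o=manip.get_obs();T=np.array(o['tcp_rot']);g=o['ee_pos']-19*T[:,2]
W=np.c_[T[:,1],T[:,0],-T[:,2]]; C=-s['R'].T@s['t']
k=s['pixels'].astype(int); m=np.zeros((384,512),np.uint8); R=slice(184,212),slice(190,228)
m[R]=(k[R].mean(2)>55); n,l,st,ce=cv2.connectedComponentsWithStats(m)
i=1+st[1:,4].argmax(); pts=np.argwhere(l==i)[:,::-1]; P=[]
for u,v in pts:
    d=s['R'].T@np.array([(u-s['cx'])/s['f'],(v-s['cy'])/s['f'],1]); a=W.T@(C-g);b=W.T@d; P.append(a+b*(-91-a[2])/b[2])
P=np.array(P); print(st[i],'tote x,y range',P[:,:2].min(0).round(),P[:,:2].max(0).round())
b=cv2.imread('pics/s5.png'); im=np.clip(s['pixels'][165:220,165:245][:,:,::-1]*1.3,0,255)
print('diff',np.abs(cv2.resize(b,(80,55),interpolation=cv2.INTER_AREA).astype(float)-im).max(), o['grip_force'])
```

```text
[192 186  33  23 286] tote x,y range [ -85. -121.] [-36. -32.]
diff 15.200000000000003 59.06961500644684
```

```bash
python3 -c "
from cell import manip
print(manip.finish_job())"
```

```text
the job is handed in; nothing more can be done
None
```

I handed the job in with the tote gripped, raised and held still at about 37° of tilt; all three shims rest in the robot-side right corner (the cone's side), the farthest about 75–80 mm from it (limit 90 mm), but no verdict came back.

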